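# Load the burn-in rack in line order

## Robot

A 6-joint arm with a two-finger parallel gripper is mounted at the origin on the work surface. World frame = base frame: x ahead of the robot, y to its left, z up, the work surface at z = 0. Lengths are in m, angles in rad, forces in N, time in s.
With the tool pointing down it reaches from about 0.25 to 0.725 m from the base axis. Payload 9.7 kg.
Tool frame: the origin (TCP) lies at the centre of the arm's flange, where the gripper is bolted on; the fingertips stand 173 mm ahead of it and the grasp point (between the pads) lies 155 mm ahead of it (robot.tcp_to_grasp is the distance from the TCP to the grasp point, in m); z points along the fingers, y is the direction in which the jaws open and shut (so a half turn about z gives the same grasp; the last joint's range is limited). The gripper opens to 85 mm and grips with 20 to 120 N. Pads are 22 mm wide; open, the fingers measure 114 mm over their backs; the gripper's body (76 mm by 85 mm) begins 54 mm behind the grasp point. The pads swing forward as they close: fully open they stand 13 mm farther back than shut.
Start: joints at [1.124, 0.087, 0.176, 1.66, 0, 1.571], TCP at [0.238, 0.496, 0.405] pointing down, gripper open.
Joint ranges: [-3.13, 3.13], [-0.85, 1.81], [-1.15, 1.24], [-2.2, 2.28], [-1.44, 1.52], [-3.14, 3.14]. Speed limits (rad/s): [2.22, 2.22, 2.57, 3.14, 3.14, 3.14].

## Interface

Orientations are given as [roll, pitch, yaw] about the fixed x, y, z axes, in that order (R = Rz(yaw) Ry(pitch) Rx(roll)).
In Python, from bench import robot, imaging gives the robot as it stands. The module is installed in compiled form; this text tells all that it offers.
- The arm moves only by the shell command python3 -m inch 'ROWS'. ROWS is JSON, a list that holds one entry, the list of rows, each a list of 5 numbers: the shift along the tool's x, y, z in m, then the turn about the tool's z in degrees, then the opening, from 0 (shut) to 1 (fully open). In form: [[[dx, dy, dz, roll, claw], ...]]. A call has 1 to 10 rows; each row is the pose to reach, as a shift and turn from the pose measured when the call began, along the tool's axes at that moment; what a row does not reach only later rows make up. A row lasts 1/8 s, in which the tool goes at most 62.5 mm and 10.7 degrees, less where a joint would pass 70% of its speed; a pose out of reach is approached as far as the arm can. A call with a gripper value outside its range is refused whole. The fingers move at their own pace and stop on an object; the grip force is fixed at half the most. Time passes only in rows, so rows that repeat a pose let the fingers close. It gives the time, the measured TCP pose, the force and the opening at its end, in the units of the state.
- robot.get_state(): the state, without advancing time (a new reading comes with each control period).
- imaging.snapshot(name): name is "scene" or "side" or "wrist"; returns a dict with "frame" (480x640x3 uint8, red, green, blue), "range_z" (480x640 float32, m along the optical axis (not along the pixel's ray), 0 where there is no reading), "intrinsics" (3x3 intrinsics, pixels), "eye" and "rotation" of the camera in the world. Camera axes: x right, y up, looking along -z (the intrinsics and any distortion apply to the point x, -y, -z); pixel columns grow to the right and rows downward; lengths in m; the calibration is good to about 2 mm. A picture is of the moment at which its call begins.
- robot.close_job(): hands the job in, once; it reports no verdict.
The state is a dict: "clock": time; "q": joint angles; "qd": joint speeds; "joint_torque": joint torques, N m; "position": TCP position; "tcp_rot": TCP orientation; "contact_force": force on the tool from outside, world axes, zero at the start; "torque": the same for the moment, N m; "width": finger opening in m.
Only numpy, scipy, OpenCV 4.12 (cv2) and the standard library are available. Lean on these libraries where they do the work, as an engineer would, in place of code of your own. Each camera call takes 0.05 s, during which the arm holds its last target. There are 200 camera calls.

## Task

Move the four regulator modules out of their line carriers into the burn-in rack, one to a bay, in the order in which they stand: the leftmost one, seen from the robot, goes into the bay beside the blue power head, the next one into the next bay, and so on to the rightmost one, farthest from the power head. Stand each one upright on the floor of its bay, square to the rack and roughly in the middle; keep the modules upright on the way, set them down without dropping or knocking them, and let go of them all.

Things in the scene. Friction and masses are not known exactly. Their poses are not given: they have to be found in the camera images.
- module_red: Module with red label: upright black box, red plate on its top (two brass terminals, 3 mm high) and on its two narrow ends. 56 mm along its x, 38 along its y, 80 high; 0.17 to 0.34 kg. Origin: centre of its underside; z up. Starts loose in the red carrier, its x within 0.1 rad of the carrier's. Best gripped near the top across its x: beside its y faces only some 20 mm is free.
- module_yellow: Module with yellow label: upright black box, yellow plate on its top (two brass terminals, 3 mm high) and on its two narrow ends. 56 mm along its x, 38 along its y, 80 high; 0.17 to 0.34 kg. Origin: centre of its underside; z up. Starts loose in the yellow carrier, its x within 0.1 rad of the carrier's. Best gripped near the top across its x: beside its y faces only some 20 mm is free.
- module_blue: Module with blue label: upright black box, blue plate on its top (two brass terminals, 3 mm high) and on its two narrow ends. 56 mm along its x, 38 along its y, 80 high; 0.17 to 0.34 kg. Origin: centre of its underside; z up. Starts loose in the blue carrier, its x within 0.1 rad of the carrier's. Best gripped near the top across its x: beside its y faces only some 20 mm is free.
- module_white: Module with white label: upright black box, white plate on its top (two brass terminals, 3 mm high) and on its two narrow ends. 56 mm along its x, 38 along its y, 80 high; 0.17 to 0.34 kg. Origin: centre of its underside; z up. Starts loose in the white carrier, its x within 0.1 rad of the carrier's. Best gripped near the top across its x: beside its y faces only some 20 mm is free.
- carrier_red: Carrier of the red module: fixed grey tray, 86 mm (x) by 62 (y), red marks on its two short rims; rim 13 mm high, pocket 74 x 54 mm, its floor 5 mm above the origin. Origin: centre of its underside, 8 mm above the bench. The carriers stand in a straight row on a steel track, 66 mm apart along their y, which points left seen from the robot (world +y within 0.15 rad).
- carrier_yellow: Carrier of the yellow module: fixed grey tray, 86 mm (x) by 62 (y), yellow marks on its two short rims; rim 13 mm high, pocket 74 x 54 mm, its floor 5 mm above the origin. Origin: centre of its underside, 8 mm above the bench. The carriers stand in a straight row on a steel track, 66 mm apart along their y, which points left seen from the robot (world +y within 0.15 rad).
- carrier_blue: Carrier of the blue module: fixed grey tray, 86 mm (x) by 62 (y), blue marks on its two short rims; rim 13 mm high, pocket 74 x 54 mm, its floor 5 mm above the origin. Origin: centre of its underside, 8 mm above the bench. The carriers stand in a straight row on a steel track, 66 mm apart along their y, which points left seen from the robot (world +y within 0.15 rad).
- carrier_white: Carrier of the white module: fixed grey tray, 86 mm (x) by 62 (y), white marks on its two short rims; rim 13 mm high, pocket 74 x 54 mm, its floor 5 mm above the origin. Origin: centre of its underside, 8 mm above the bench. The carriers stand in a straight row on a steel track, 66 mm apart along their y, which points left seen from the robot (world +y within 0.15 rad).
- rack: Fixed aluminium base 90 mm (x) by 400 (y) with four bays at y = 99, 33, -33, -99 mm, x = 0, each 74 (x) by 56 (y) mm inside, floor 12 mm above the origin, ringed by cream lips 10 mm above the floor. Origin: centre of underside, on the bench; y points left (world +y within 0.15 rad). A module's x goes along the rack's x. On its ends: the power head and a grey box 40 mm high.
- power_head: Power head of the rack, fixed: blue box 86 mm (x) by 52 (y) by 85 high with a red lamp on top (12 mm more), standing on the rack's base at y = +172 or -172 mm in the rack's frame: its left or right end, which changes from start to start. Origin: centre of its underside. The bay centres lie 73, 139, 205 and 271 mm from it.
Not all that is in view belongs to the job. What is shaped like the module_red but pink or turquoise is not meant.

How it is judged:
At the end, for the whole second after the job is handed in: Carriers counted from the left: module 1, 2, 3, 4 stands 73, 139, 205, 271 mm (within 11) from the power head and within 12 mm of the rack's middle line; underside within 4 mm of the bay floor, upright within 0.08 rad, square within 0.35 rad, at rest, no finger on it (((horizontal distance between module_red and power_head between 0.062 and 0.084 m and y of carrier_red in the frame of carrier_yellow above 0.03 m and y of carrier_red in the frame of carrier_blue above 0.03 m and y of carrier_red in the frame of carrier_white above 0.03 m) or (horizontal distance between module_red and power_head between 0.128 and 0.15 m and y of carrier_yellow in the frame of carrier_red above 0.03 m and y of carrier_red in the frame of carrier_blue above 0.03 m and y of carrier_red in the frame of carrier_white above 0.03 m) or (horizontal distance between module_red and power_head between 0.128 and 0.15 m and y of carrier_red in the frame of carrier_yellow above 0.03 m and y of carrier_blue in the frame of carrier_red above 0.03 m and y of carrier_red in the frame of carrier_white above 0.03 m) or (horizontal distance between module_red and power_head between 0.128 and 0.15 m and y of carrier_red in the frame of carrier_yellow above 0.03 m and y of carrier_red in the frame of carrier_blue above 0.03 m and y of carrier_white in the frame of carrier_red above 0.03 m) or (horizontal distance between module_red and power_head between 0.194 and 0.216 m and y of each of carrier_yellow, carrier_blue in the frame of carrier_red above 0.03 m and y of carrier_red in the frame of carrier_white above 0.03 m) or (horizontal distance between module_red and power_head between 0.194 and 0.216 m and y of each of carrier_yellow, carrier_white in the frame of carrier_red above 0.03 m and y of carrier_red in the frame of carrier_blue above 0.03 m) or (horizontal distance between module_red and power_head between 0.194 and 0.216 m and y of carrier_red in the frame of carrier_yellow above 0.03 m and y of each of carrier_blue, carrier_white in the frame of carrier_red above 0.03 m) or (horizontal distance between module_red and power_head between 0.26 and 0.282 m and y of each of carrier_yellow, carrier_blue, carrier_white in the frame of carrier_red above 0.03 m)) and x of module_red in the frame of rack between -0.012 and 0.012 m and z of module_red in the frame of rack between 0.008 and 0.016 m and angle between each of module_red, module_yellow, module_blue, module_white's own z axis and vertical below 0.08 rad and angle between the x axis of each of module_red, module_yellow, module_blue, module_white and the x axis of rack, either way round below 0.35 rad and linear speed of each of module_red, module_yellow, module_blue, module_white below 0.02 m/s and angular speed of each of module_red, module_yellow, module_blue, module_white below 0.2 rad/s and contact force between the fingers and module_red below 0.05 N and ((horizontal distance between module_yellow and power_head between 0.062 and 0.084 m and y of carrier_yellow in the frame of carrier_red above 0.03 m and y of carrier_yellow in the frame of carrier_blue above 0.03 m and y of carrier_yellow in the frame of carrier_white above 0.03 m) or (horizontal distance between module_yellow and power_head between 0.128 and 0.15 m and y of carrier_red in the frame of carrier_yellow above 0.03 m and y of carrier_yellow in the frame of carrier_blue above 0.03 m and y of carrier_yellow in the frame of carrier_white above 0.03 m) or (horizontal distance between module_yellow and power_head between 0.128 and 0.15 m and y of carrier_yellow in the frame of carrier_red above 0.03 m and y of carrier_blue in the frame of carrier_yellow above 0.03 m and y of carrier_yellow in the frame of carrier_white above 0.03 m) or (horizontal distance between module_yellow and power_head between 0.128 and 0.15 m and y of carrier_yellow in the frame of carrier_red above 0.03 m and y of carrier_yellow in the frame of carrier_blue above 0.03 m and y of carrier_white in the frame of carrier_yellow above 0.03 m) or (horizontal distance between module_yellow and power_head between 0.194 and 0.216 m and y of each of carrier_red, carrier_blue in the frame of carrier_yellow above 0.03 m and y of carrier_yellow in the frame of carrier_white above 0.03 m) or (horizontal distance between module_yellow and power_head between 0.194 and 0.216 m and y of each of carrier_red, carrier_white in the frame of carrier_yellow above 0.03 m and y of carrier_yellow in the frame of carrier_blue above 0.03 m) or (horizontal distance between module_yellow and power_head between 0.194 and 0.216 m and y of carrier_yellow in the frame of carrier_red above 0.03 m and y of each of carrier_blue, carrier_white in the frame of carrier_yellow above 0.03 m) or (horizontal distance between module_yellow and power_head between 0.26 and 0.282 m and y of each of carrier_red, carrier_blue, carrier_white in the frame of carrier_yellow above 0.03 m)) and x of module_yellow in the frame of rack between -0.012 and 0.012 m and z of module_yellow in the frame of rack between 0.008 and 0.016 m and contact force between the fingers and module_yellow below 0.05 N and ((horizontal distance between module_blue and power_head between 0.062 and 0.084 m and y of carrier_blue in the frame of carrier_red above 0.03 m and y of carrier_blue in the frame of carrier_yellow above 0.03 m and y of carrier_blue in the frame of carrier_white above 0.03 m) or (horizontal distance between module_blue and power_head between 0.128 and 0.15 m and y of carrier_red in the frame of carrier_blue above 0.03 m and y of carrier_blue in the frame of carrier_yellow above 0.03 m and y of carrier_blue in the frame of carrier_white above 0.03 m) or (horizontal distance between module_blue and power_head between 0.128 and 0.15 m and y of carrier_blue in the frame of carrier_red above 0.03 m and y of carrier_yellow in the frame of carrier_blue above 0.03 m and y of carrier_blue in the frame of carrier_white above 0.03 m) or (horizontal distance between module_blue and power_head between 0.128 and 0.15 m and y of carrier_blue in the frame of carrier_red above 0.03 m and y of carrier_blue in the frame of carrier_yellow above 0.03 m and y of carrier_white in the frame of carrier_blue above 0.03 m) or (horizontal distance between module_blue and power_head between 0.194 and 0.216 m and y of each of carrier_red, carrier_yellow in the frame of carrier_blue above 0.03 m and y of carrier_blue in the frame of carrier_white above 0.03 m) or (horizontal distance between module_blue and power_head between 0.194 and 0.216 m and y of each of carrier_red, carrier_white in the frame of carrier_blue above 0.03 m and y of carrier_blue in the frame of carrier_yellow above 0.03 m) or (horizontal distance between module_blue and power_head between 0.194 and 0.216 m and y of carrier_blue in the frame of carrier_red above 0.03 m and y of each of carrier_yellow, carrier_white in the frame of carrier_blue above 0.03 m) or (horizontal distance between module_blue and power_head between 0.26 and 0.282 m and y of each of carrier_red, carrier_yellow, carrier_white in the frame of carrier_blue above 0.03 m)) and x of module_blue in the frame of rack between -0.012 and 0.012 m and z of module_blue in the frame of rack between 0.008 and 0.016 m and contact force between the fingers and module_blue below 0.05 N and ((horizontal distance between module_white and power_head between 0.062 and 0.084 m and y of carrier_white in the frame of carrier_red above 0.03 m and y of carrier_white in the frame of carrier_yellow above 0.03 m and y of carrier_white in the frame of carrier_blue above 0.03 m) or (horizontal distance between module_white and power_head between 0.128 and 0.15 m and y of carrier_red in the frame of carrier_white above 0.03 m and y of carrier_white in the frame of carrier_yellow above 0.03 m and y of carrier_white in the frame of carrier_blue above 0.03 m) or (horizontal distance between module_white and power_head between 0.128 and 0.15 m and y of carrier_white in the frame of carrier_red above 0.03 m and y of carrier_yellow in the frame of carrier_white above 0.03 m and y of carrier_white in the frame of carrier_blue above 0.03 m) or (horizontal distance between module_white and power_head between 0.128 and 0.15 m and y of carrier_white in the frame of carrier_red above 0.03 m and y of carrier_white in the frame of carrier_yellow above 0.03 m and y of carrier_blue in the frame of carrier_white above 0.03 m) or (horizontal distance between module_white and power_head between 0.194 and 0.216 m and y of each of carrier_red, carrier_yellow in the frame of carrier_white above 0.03 m and y of carrier_white in the frame of carrier_blue above 0.03 m) or (horizontal distance between module_white and power_head between 0.194 and 0.216 m and y of each of carrier_red, carrier_blue in the frame of carrier_white above 0.03 m and y of carrier_white in the frame of carrier_yellow above 0.03 m) or (horizontal distance between module_white and power_head between 0.194 and 0.216 m and y of carrier_white in the frame of carrier_red above 0.03 m and y of each of carrier_yellow, carrier_blue in the frame of carrier_white above 0.03 m) or (horizontal distance between module_white and power_head between 0.26 and 0.282 m and y of each of carrier_red, carrier_yellow, carrier_blue in the frame of carrier_white above 0.03 m)) and x of module_white in the frame of rack between -0.012 and 0.012 m and z of module_white in the frame of rack between 0.008 and 0.016 m and contact force between the fingers and module_white below 0.05 N); the robot touches nothing.
It fails at once if a module is tipped more than 35 degrees from upright (angle between any of module_red, module_yellow, module_blue, module_white's own z axis and vertical above 0.61 rad).
It fails at once if a module is dropped or knocked (faster than 0.5 m/s with no finger on it) ((linear speed of module_red above 0.5 m/s and contact force between the fingers and module_red below 0.05 N) or (linear speed of module_yellow above 0.5 m/s and contact force between the fingers and module_yellow below 0.05 N) or (linear speed of module_blue above 0.5 m/s and contact force between the fingers and module_blue below 0.05 N) or (linear speed of module_white above 0.5 m/s and contact force between the fingers and module_white below 0.05 N)).
It also fails if it takes over 102 s, if anything falls off the work surface, if the arm or the gripper's body presses on something with over 40 N, if the wrist force passes 120 N, or if a joint passes its speed limit or range.

## Working session

There is one attempt and no reset: what is moved stays moved. The work goes in short steps, Python scripts to look and compute and a shell command to move; the robot and the scene stay as the last step left them, time stands still between calls to the robot, and variables do not carry over. Pictures are saved under pics/ and viewed, about 12 in all and at most 16, crops included, and the job is handed in when it is done.

```bash
mkdir -p pics; cat > h.py <<'E'
import numpy as np, cv2
from bench import robot, imaging
def snap(n,f=None):
    s=imaging.snapshot(n)
    if f: cv2.imwrite('pics/'+f,s['frame'][:,:,::-1])
    return s
def cloud(s):
    K=s['intrinsics'];d=s['range_z'];v,u=np.mgrid[:480,:640]
    p=np.stack([(u-K[0,2])/K[0,0]*d,-(v-K[1,2])/K[1,1]*d,-d],-1)
    return p@np.array(s['rotation']).T+np.array(s['eye'])
E
python3 - <<'E'
from h import *
for n in ['scene','side','wrist']:
    s=snap(n,n+'1.png');print(n,s['eye'],s['rotation'],s['intrinsics'])
    np.savez('pics/'+n+'1.npz',P=cloud(s),f=s['frame'],d=s['range_z'])
print(robot.get_state(),robot.tcp_to_grasp)
E
```

```text
scene [ 1.23492074 -0.05906702  0.85409691] [0.65905117 0.00508216 1.49328034] [[586.57146233   0.         313.66008782]
 [  0.         586.57146233 239.57918103]
 [  0.           0.           1.        ]]Traceback (most recent call last):
  File "<stdin>", line 4, in <module>
  File "h.py", line 10, in cloud
    return p@np.array(s['rotation']).T+np.array(s['eye'])
           ~~~~~~~~~~~~~~~~~~~~~~~~~~~^~~~~~~~~~~~~~~~~~~
ValueError: operands could not be broadcast together with shapes (480,640) (3,)
```

View pics/scene1.png

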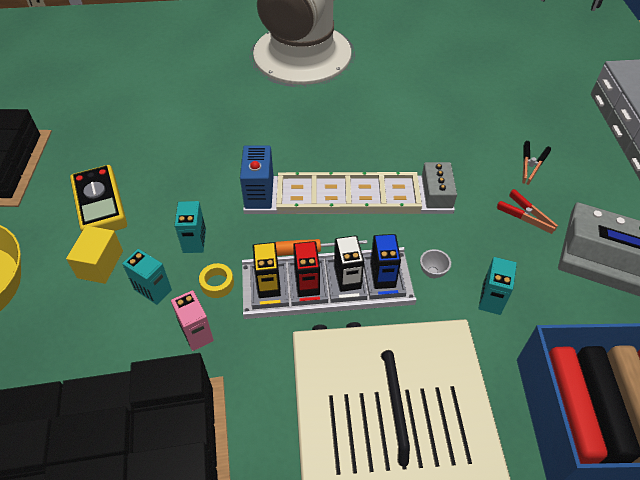

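```bash
sed -i "s/np.array(s\['rotation'\])/Rot.from_euler('xyz',s['rotation']).as_matrix()/; 1a from scipy.spatial.transform import Rotation as Rot" h.py
python3 - <<'E'
from h import *
for n in ['scene','side','wrist']:
    s=snap(n,n+'2.png');print(n,s['eye'],s['rotation'])
    P=cloud(s);np.savez('pics/'+n+'2.npz',P=P,f=s['frame'])
    if n=='scene':
        for nm,u,v in [('bench',200,330),('yel',263,255),('red',306,255),('white',347,250),('blue',384,244),('orange',305,246),('orangeL',283,247),('head',258,155),('grey',438,168),('floor1',296,190),('floor4',402,190)]:
            print(nm,P[v,u].round(4))
        cv2.imwrite('pics/sc_crop.png',cv2.resize(s['frame'][120:330,220:470,::-1],(750,630)[:2] and (714,600),interpolation=cv2.INTER_CUBIC))
print(robot.get_state(),robot.tcp_to_grasp)
E
```

```text
scene [ 1.23492074 -0.05906702  0.85409691] [0.65905117 0.00508216 1.49328034]
bench [ 0.776  -0.2044  0.0497]
yel [ 0.6729 -0.1009  0.0948]
red [ 0.677  -0.032   0.0928]
white [0.6746 0.0345 0.0958]
blue [0.6651 0.0964 0.0928]
orange [ 0.6602 -0.0324  0.0947]
orangeL [ 0.6038 -0.069   0.0215]
head [ 0.445  -0.1043  0.0966]
grey [0.4686 0.2323 0.0585]
floor1 [ 0.4613 -0.0376  0.0134]
floor4 [0.4804 0.1665 0.0159]
side [ 0.30252861 -0.74420349  0.74527338] [ 0.8234675  -0.00972021 -0.39361667]
wrist [0.1715545  0.5275496  0.37308872] [-0.29184687  0.0011909   1.12336455]
{'clock': 0.2, 'q': array([ 1.12398689e+00,  8.72832333e-02,  1.75391331e-01,  1.65982302e+00,
       -1.25440066e-05,  1.57077530e+00]), 'qd': array([ 0.00103071, -0.00336193,  0.0027878 ,  0.00101442, -0.00050034,
        0.00055698]), 'joint_torque': array([-6.26822498e-05, -5.20155108e+01,  4.64623940e+01,  1.13050709e-02,
        8.15716646e-06,  1.65980100e-05]), 'position': array([0.23764971, 0.49600341, 0.40421222]), 'tcp_rot': array([-3.14067405e+00,  1.25246849e-05,  2.69480425e+00]), 'contact_force': array([ 0.02275201,  0.26722053, -0.10357009]), 'torque': array([ 0.05319553, -0.00836705,  0.00088487]), 'width': 0.0853507362787333} 0.1547
```

View pics/sc_crop.png

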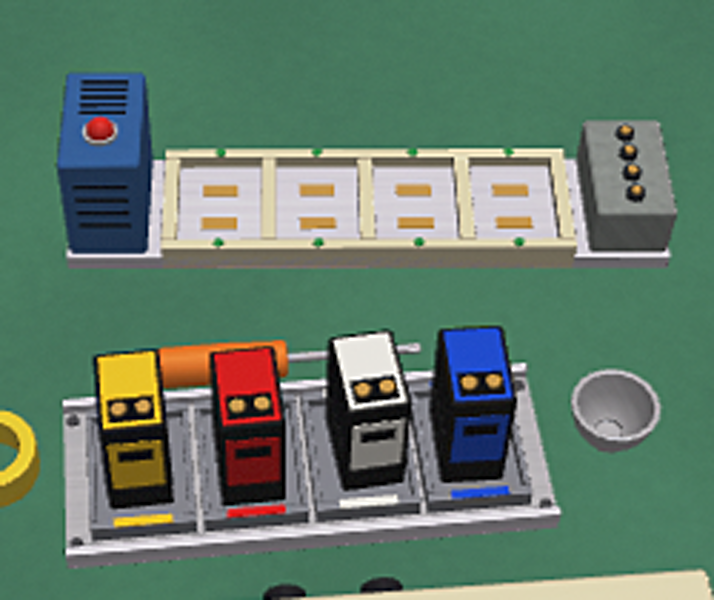

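View pics/wrist2.png

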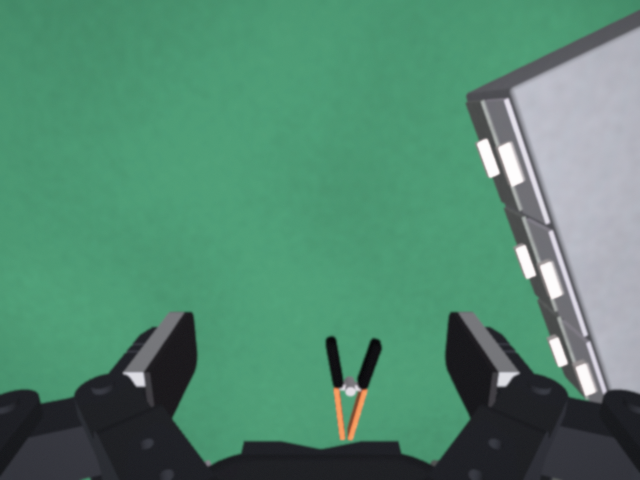

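```bash
cat > fit.py <<'E'
from h import *
def rect(q):
    (c,wh,a)=cv2.minAreaRect((q[:,:2]*1000).astype(np.float32))
    return np.round(c,1),np.round(wh,1),round(a,1),len(q)
E
python3 - <<'E'
from fit import *
for n in ['scene','side']:
    d=np.load(f'pics/{n}2.npz');P=d['P'];z=P[...,2]
    m=(z>.086)&(z<.105)&(P[...,0]>.38)&(P[...,0]<.74)&(P[...,1]>-.2)&(P[...,1]<.3)
    k,l=cv2.connectedComponents(m.astype(np.uint8))
    for i in range(1,k):
        if (l==i).sum()>80: print(n,rect(P[l==i]),d['f'][l==i].mean(0).round(),z[l==i].mean().round(4))
    m=(z>.045)&(z<.075)&(P[...,0]>.38)&(P[...,0]<.55)&(P[...,1]>.18)&(P[...,1]<.3)
    print('grey',rect(P[m]),np.median(z[m]))
    m=(z>.018)&(z<.026)&(P[...,0]>.35)&(P[...,0]<.55)&(P[...,1]>-.1)&(P[...,1]<.22)
    print('lips',rect(P[m]))
E
```

```text
scene (array([ 460.2, -109.6]), array([52.2, 90.1]), 86.0, 1042) [ 53.  82. 125.] 0.0965
scene (array([672.6,  37.5]), array([58.6, 38.4]), 5.5, 715) [144. 140. 132.] 0.0934
scene (array([672.9,  99.4]), array([58.3, 39. ]), 0.4, 709) [ 38.  58. 121.] 0.0935
scene (array([676.9, -32.2]), array([60.3, 38.1]), 2.5, 720) [135.  36.  31.] 0.0934
scene (array([674.5, -98.5]), array([59.1, 38. ]), 2.6, 714) [148. 124.  37.] 0.0935
grey (array([487.7, 232.7]), array([52.9, 91.1]), 84.8, 994) 0.05256746983912253
lips (array([474.3,  63.4]), array([320.8,  96.4]), 85.3, 2117)
side (array([674. ,  94.2]), array([42.7, 58.2]), 89.8, 421) [ 28.  52. 117.] 0.0919
side (array([673.4,  33. ]), array([57.5, 41.2]), 5.0, 476) [141. 136. 126.] 0.0919
side (array([678.5, -37.7]), array([58.4, 40.4]), 1.4, 529) [134.  17.  12.] 0.0921
side (array([ 675.8, -103.3]), array([57.6, 42.5]), 4.6, 598) [147. 123.  10.] 0.0921
side (array([ 462.4, -115.1]), array([56. , 86.9]), 85.6, 1517) [ 51.  85. 136.] 0.0953
grey (array([489.1, 227.3]), array([57.1, 85.9]), 85.4, 737) 0.05079626632266243
lips (array([476.6,  67.3]), array([293.1,  90.3]), 85.4, 1512)
```

View pics/side2.png

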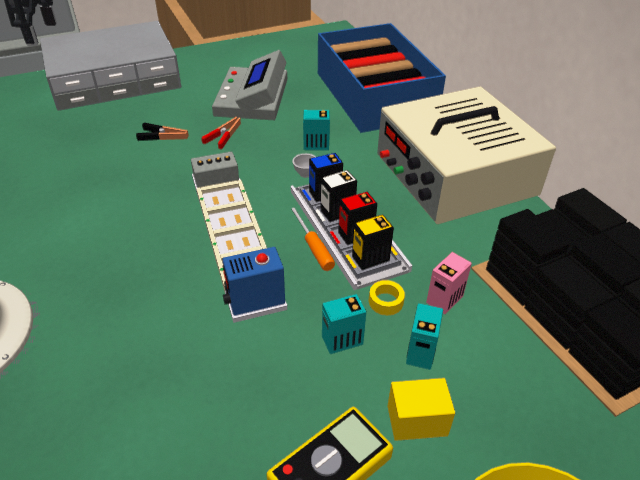

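```bash
python3 - <<'E'
from fit import *
for n in ['scene','side']:
    P=np.load(f'pics/{n}2.npz')['P'];z=P[...,2]
    for y0 in (-.15,-.05,.05,.15):
        m=(P[...,0]>.71)&(P[...,0]<.9)&(P[...,1]>y0)&(P[...,1]<y0+.1)&(z>.04)
        if m.sum(): print(n,y0,m.sum(),np.percentile(P[m][:,0],[0,1,5]).round(3),z[m].max().round(3),[(a,P[m&(z>a)][:,0].min().round(3) if (m&(z>a)).any() else None) for a in (.05,.08,.11,.13)])
E
```

```text
scene -0.15 415 [0.83  0.832 0.835] 0.129 [(0.05, np.float64(0.83)), (0.08, np.float64(0.83)), (0.11, np.float64(0.83)), (0.13, None)]
scene -0.05 3437 [0.811 0.814 0.832] 0.13 [(0.05, np.float64(0.811)), (0.08, np.float64(0.811)), (0.11, np.float64(0.828)), (0.13, np.float64(0.86))]
scene 0.05 3153 [0.829 0.831 0.835] 0.158 [(0.05, np.float64(0.829)), (0.08, np.float64(0.829)), (0.11, np.float64(0.829)), (0.13, np.float64(0.839))]
scene 0.15 1169 [0.828 0.832 0.835] 0.13 [(0.05, np.float64(0.828)), (0.08, np.float64(0.828)), (0.11, np.float64(0.828)), (0.13, np.float64(0.842))]
side -0.15 1557 [0.827 0.829 0.83 ] 0.128 [(0.05, np.float64(0.827)), (0.08, np.float64(0.827)), (0.11, np.float64(0.829)), (0.13, None)]
side -0.05 2472 [0.812 0.814 0.815] 0.139 [(0.05, np.float64(0.812)), (0.08, np.float64(0.813)), (0.11, np.float64(0.827)), (0.13, np.float64(0.882))]
side 0.05 2161 [0.812 0.814 0.822] 0.156 [(0.05, np.float64(0.812)), (0.08, np.float64(0.825)), (0.11, np.float64(0.827)), (0.13, np.float64(0.877))]
side 0.15 576 [0.732 0.736 0.742] 0.128 [(0.05, np.float64(0.732)), (0.08, np.float64(0.743)), (0.11, np.float64(0.827)), (0.13, None)]
```

```bash
cat > go.py <<'E'
import sys; from h import *
# go.py x y z(grasp point) yawdeg(module) -> shift in tool axes
x,y,z,a=map(float,sys.argv[1:5]); s=robot.get_state()
R=Rot.from_euler('xyz',s['tcp_rot']); T=Rot.from_euler('xyz',[np.pi,0,np.pi/2+np.radians(a)])
t=np.array([x,y,z])-T.apply([0,0,-robot.tcp_to_grasp])*-1
d=R.inv().apply(t-s['position']); e=(R.inv()*T).as_rotvec(degrees=True)
print('shift',d.round(4),'turn',e.round(2),'t',round(s['clock'],2),'w',round(s['width'],4),'F',s['contact_force'].round(1),'q',s['q'].round(2))
print('grasp at',(s['position']+R.apply([0,0,robot.tcp_to_grasp])).round(4),'yaw',np.degrees(s['tcp_rot'][2]-np.pi/2).round(2))
E
python3 go.py 0.575 0.0 0.28 0
```

```text
shift [-0.5185 -0.3016 -0.0302] turn [-5.00e-02  3.00e-02  6.44e+01] t 0.2 w 0.0854 F [ 0.   0.3 -0.1] q [ 1.12  0.09  0.18  1.66 -0.    1.57]
grasp at [0.2376 0.4959 0.2495] yaw 64.4
```

```bash
python3 -m inch '[[[-0.05,-0.03,-0.003,6,1],[-0.1,-0.06,-0.006,13,1],[-0.155,-0.09,-0.009,19,1],[-0.21,-0.12,-0.012,26,1],[-0.26,-0.15,-0.015,32,1],[-0.31,-0.18,-0.02,39,1],[-0.365,-0.21,-0.02,46,1],[-0.42,-0.24,-0.025,52,1],[-0.47,-0.27,-0.03,58,1],[-0.518,-0.302,-0.03,64.4,1]]]'; python3 go.py 0.575 0.0 0.28 0
```

```text
clock: 1.45
position: [0.5752, -0.002, 0.4347]
tcp_rot: [3.141, 0.001, 1.567]
contact_force: [1.3, 0.6, -0.7]
width: 0.0854
shift [ 0.002  -0.0002 -0.0001] turn [ 0.01  0.04 -0.22] t 1.45 w 0.0854 F [ 1.3  0.6 -0.7] q [-0.    0.16  0.32  1.73 -0.    1.57]
grasp at [ 0.5752 -0.0021  0.28  ] yaw -0.22
```

```bash
python3 -m inch '[[[0,0,0,0,1],[0,0,0,0,1]]]' >/dev/null; cat > wl.py <<'E'
import sys; from fit import *
s=snap('wrist',sys.argv[1]);P=cloud(s);z=P[...,2];f=s['frame']
print('eye',s['eye'].round(3))
for nm,lo,hi in [('top',.083,.115),('grey',.045,.06),('lips',.018,.027)]:
    m=(z>lo)&(z<hi)&(P[...,0]>.38)&(P[...,0]<.73)&(P[...,1]>-.25)&(P[...,1]<.3)
    k,l=cv2.connectedComponents(m.astype(np.uint8))
    for i in range(1,k):
        q=l==i
        if q.sum()>400:
            v,u=np.where(q); print(nm,*rect(P[q]),'px',int(u.mean()),int(v.mean()),'rgb',f[q].mean(0).round(),'z',np.median(z[q]).round(4))
E
python3 wl.py wrist3.png
```

```text
eye [0.575 0.071 0.403]
top [672.3  96.3] [38.1 56.4] 89.8 4986 px 461 71 rgb [ 35.  71. 157.] z 0.0933
top [671.8  34.6] [56.6 38.2] 5.1 4213 px 452 161 rgb [177. 171. 163.] z 0.0933
top [677.1 -35.2] [56.2 38.2] 2.2 3652 px 452 252 rgb [159.  18.  12.] z 0.0933
top [ 674.2 -101.1] [56.6 38.6] 2.9 2051 px 430 326 rgb [165. 142.   7.] z 0.093
top [431.  -90.5] [43.  20.8] 34.2 818 px 143 321 rgb [ 39.  86. 146.] z 0.0961
top [ 485.9 -114.6] [53.2 36.6] 88.0 2566 px 215 343 rgb [ 60.  90. 149.] z 0.0967
grey [668.3 -22.9] [65.9 30.8] 35.6 442 px 430 224 rgb [45. 13. 15.] z 0.0532
grey [665.5 -89. ] [65.7 30.4] 34.7 541 px 424 294 rgb [38. 31. 16.] z 0.0532
grey [472.7 -94.9] [42.  97.1] 55.8 806 px 203 300 rgb [24. 52. 89.] z 0.053
grey [ 561.  -217.3] [ 6.  56.8] 86.4 591 px 307 416 rgb [ 1. 95. 95.] z 0.0526
lips [472.4  40.9] [239.5  90.6] 85.5 9372 px 204 139 rgb [230. 226. 197.] z 0.0218
lips [672.8  97.5] [86.1 62. ] 0.9 1560 px 422 77 rgb [126. 135. 172.] z 0.0209
lips [674.   31.4] [86.4 62.2] 0.9 1106 px 412 145 rgb [169. 168. 177.] z 0.021
lips [675.1 -34.2] [86.4 62. ] 0.9 1053 px 415 216 rgb [161. 108. 118.] z 0.021
lips [599.  -48.4] [23.7 84.7] 1.2 2042 px 346 242 rgb [235. 115.   2.] z 0.0237
lips [ 647.3 -101.1] [28.4 63.2] 0.8 530 px 387 289 rgb [178. 163.  98.] z 0.0211
lips [ 658.9 -190.5] [57.3 56.7] 30.8 1411 px 402 374 rgb [229. 203.   4.] z 0.0237
```

View pics/wrist3.png

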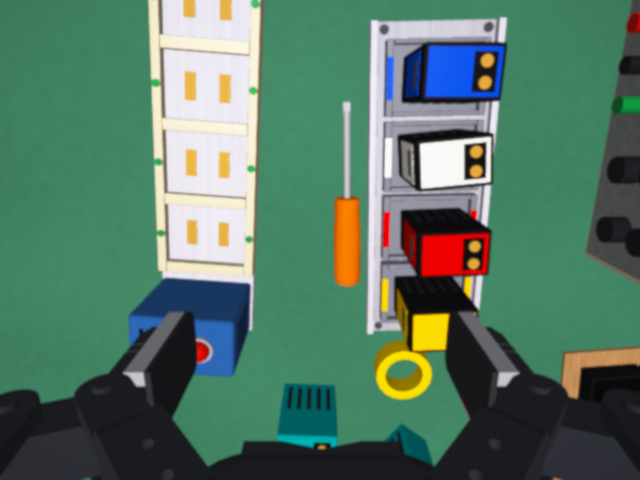

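```bash
python3 go.py 0.672 0.0963 0.17 0
```

```text
shift [0.0981 0.0969 0.1099] turn [-0.01  0.02 -0.16] t 1.75 w 0.0855 F [ 1.1  0.5 -0.2] q [-0.    0.16  0.32  1.73 -0.    1.57]
grasp at [ 0.5749 -0.0015  0.28  ] yaw -0.16
```

```bash
python3 -m inch '[[[0.025,0.025,0.03,0,1],[0.05,0.05,0.06,0,1],[0.075,0.075,0.09,0,1],[0.098,0.097,0.11,0,1],[0.098,0.097,0.11,0,1],[0.098,0.097,0.11,0,1]]]' >/dev/null; python3 go.py 0.672 0.0963 0.071 0; python3 wl.py wrist4.png
```

```text
shift [-0.0007  0.0005  0.0998] turn [ 0.02  0.02 -0.05] t 2.5 w 0.0852 F [1.  0.6 0.1] q [ 0.14  0.39  0.38  1.56 -0.    1.72]
grasp at [0.6715 0.097  0.1708] yaw -0.05
eye [0.671 0.17  0.294]
top [672.5  96.5] [38.5 56.1] 89.7 8154 px 322 259 rgb [ 25.  66. 153.] z 0.0932
top [671.7  35.3] [56.3 39.1] 5.5 6876 px 321 364 rgb [160. 154. 146.] z 0.0932
top [676.9 -16.6] [55.5  3.5] 1.9 925 px 329 439 rgb [15. 13. 16.] z 0.0872
grey [515.7 214.2] [25.4 29.6] 85.5 2721 px 26 25 rgb [125. 128. 127.] z 0.0515
grey [672.7 115.4] [ 1.7 54.7] 89.3 565 px 322 209 rgb [19. 18. 21.] z 0.0533
grey [670.5  53.2] [56.4  5.2] 3.1 956 px 318 306 rgb [18. 16. 19.] z 0.0531
grey [676.8 -17.9] [57.1  6.9] 1.1 927 px 331 403 rgb [18. 15. 18.] z 0.0548
lips [523.4 210.7] [40.9 19.5] 46.7 540 px 74 31 rgb [71. 73. 73.] z 0.0225
lips [666.  186.8] [42. 42.] 46.1 1283 px 310 78 rgb [126. 122. 128.] z 0.0217
lips [483.2  90.1] [209.7  79.1] 84.9 9569 px 63 225 rgb [222. 215. 183.] z 0.0216
lips [672.9  97.7] [86.  62.3] 0.8 2304 px 323 208 rgb [106. 128. 189.] z 0.021
lips [714.2  32.4] [62.9  9. ] 87.8 725 px 380 312 rgb [190. 189. 193.] z 0.0212
lips [634.2  31.6] [ 6.1 61.6] 0.9 481 px 267 307 rgb [214. 212. 214.] z 0.0214
lips [715.  -32.7] [ 8.1 62.1] 3.5 602 px 378 389 rgb [182.  76.  83.] z 0.0213
lips [637.3 -34.9] [10.4 61.9] 0.7 435 px 273 402 rgb [187.  83.  90.] z 0.0213
lips [599.7 -47.8] [24.6 85.5] 0.6 2739 px 227 406 rgb [233. 113.   2.] z 0.0236
```

View pics/wrist4.png

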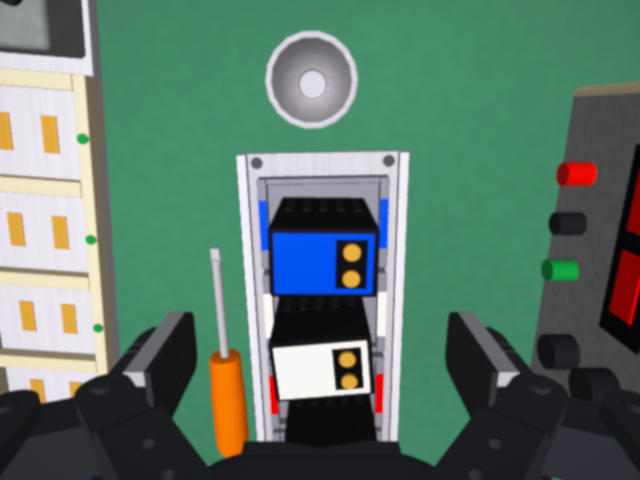

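```bash
python3 -m inch '[[[0,0,0.03,0,1],[0,0,0.06,0,1],[0,0,0.085,0,1],[0,0,0.1,0,1],[0,0,0.1,0,1],[0,0,0.1,0,0],[0,0,0.1,0,0],[0,0,0.1,0,0],[0,0,0.1,0,0],[0,0,0.1,0,0]]]'; python3 go.py 0.672 0.0963 0.19 0
```

```text
clock: 3.8
position: [0.672, 0.0965, 0.2278]
tcp_rot: [3.138, -0.0, 1.569]
contact_force: [0.0, -0.5, 6.2]
width: 0.0556
shift [-0.0002  0.0004 -0.1169] turn [ 0.22 -0.   -0.1 ] t 3.8 w 0.0556 F [ 0.  -0.5  6.2] q [ 0.14  0.4   0.2   1.37 -0.    1.72]
grasp at [0.6726 0.0965 0.0731] yaw -0.1
```

```bash
python3 -m inch '[[[0,0,-0.01,0,0],[0,0,-0.03,0,0],[0,0,-0.06,0,0],[0,0,-0.09,0,0],[0,0,-0.118,0,0],[0,0,-0.118,0,0]]]'; python3 go.py 0.4659 -0.0404 0.19 -4.6
```

```text
clock: 4.55
position: [0.6718, 0.0966, 0.3494]
tcp_rot: [3.133, -0.001, 1.569]
contact_force: [0.7, 0.0, -2.9]
width: 0.0551
shift [-0.1374 -0.2057  0.0028] turn [ 0.51 -0.06  4.5 ] t 4.55 w 0.0551 F [ 0.7  0.  -2.9] q [ 0.14  0.39  0.43  1.6  -0.    1.72]
grasp at [0.6731 0.0967 0.1947] yaw -0.1
```

```bash
python3 -m inch '[[[-0.01,-0.02,0,0,0],[-0.035,-0.055,0,1,0],[-0.07,-0.1,0,2,0],[-0.1,-0.15,0,3,0],[-0.125,-0.19,0,4,0],[-0.137,-0.206,0,4.5,0],[-0.137,-0.206,0,4.5,0],[-0.137,-0.206,0,4.5,0]]]'; python3 go.py 0.4659 -0.0404 0.073 -4.6;  python3 wl.py wrist5.png
```

```text
clock: 5.55
position: [0.4663, -0.0397, 0.3472]
tcp_rot: [3.133, -0.002, 1.491]
contact_force: [0.7, -0.4, -2.6]
width: 0.0554
shift [-0.0009 -0.0014  0.1195] turn [ 0.51 -0.1   0.03] t 5.55 w 0.0554 F [ 0.7 -0.4 -2.6] q [-0.09 -0.13 -0.15  1.54  0.    1.57]
grasp at [ 0.4677 -0.0396  0.1925] yaw -4.57
eye [0.472 0.033 0.316]
top [ 649.3 -102.2] [38.6 11.4] 87.5 1258 px 629 322 rgb [52. 45. 13.] z 0.091
grey [645.6  34.4] [40.4 14.7] 77.5 1101 px 607 87 rgb [104. 101.  99.] z 0.0528
grey [653.3 -30.9] [44.6 21.2] 61.0 1081 px 606 196 rgb [85.  6.  6.] z 0.0528
grey [655.5 -92.8] [52.9 26.7] 48.2 1186 px 599 285 rgb [74. 58. 10.] z 0.0525
lips [470.7  19.5] [161.9  90.3] 85.4 9455 px 315 117 rgb [230. 229. 198.] z 0.0218
lips [655.2  77.4] [51.8 22.5] 0.9 951 px 585 24 rgb [105. 112. 141.] z 0.0207
lips [660.1  31.3] [60.1 62.1] 1.0 2080 px 579 91 rgb [154. 153. 161.] z 0.0209
lips [644.6  32. ] [ 3.1 37.9] 5.6 475 px 577 91 rgb [14. 14. 16.] z 0.0228
lips [661.5 -34.8] [60.6 62.8] 0.6 1635 px 570 183 rgb [151.  97. 107.] z 0.0209
lips [599.  -48.3] [24.7 84.6] 1.5 3592 px 501 213 rgb [239. 120.   2.] z 0.0237
lips [662.1 -25.2] [57.6 28.7] 42.9 526 px 584 185 rgb [16. 16. 18.] z 0.0229
lips [ 659.1 -100.6] [53.6 62.9] 0.9 1262 px 560 270 rgb [159. 148. 102.] z 0.0209
lips [664.5 -89.2] [65.5 31.3] 36.9 645 px 582 267 rgb [15. 15. 17.] z 0.0227
lips [ 666.6 -180.1] [31.7 58.7] 54.9 1350 px 580 367 rgb [218. 191.   1.] z 0.0236
```

View pics/wrist5.png

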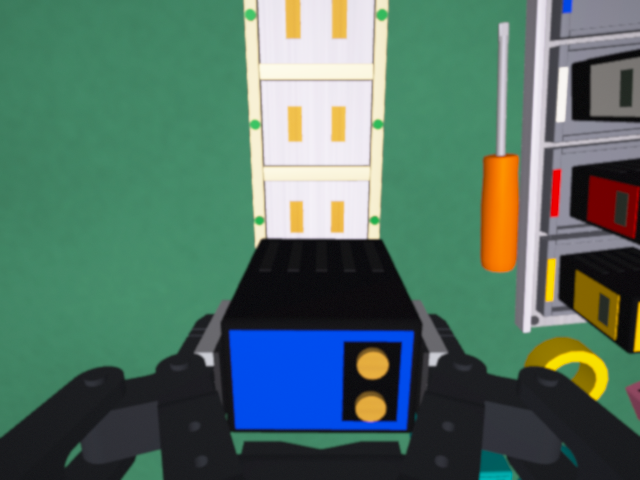

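```bash
python3 - <<'E'
from h import *
P=cloud(snap('wrist'))
ax=np.array([.0802,.9968]);c=np.array([.4738,.0583])
for v in range(40,215,2):
    p=P[v,315]
    if p[2]>.018: print(v,p.round(4), 'racky',((p[:2]-c)@ax).round(4))
m=(P[...,2]>.08)&(P[...,1]<.03)&(P[...,0]<.55)
print(np.percentile(P[m],[1,50,99],axis=0).round(4)); t=m&(P[...,2]>np.percentile(P[m][:,2],60)-.002)
E
```

```text
64 [0.4737 0.063  0.0211] racky 0.0047
66 [0.4736 0.0617 0.0223] racky 0.0033
68 [0.4735 0.0605 0.022 ] racky 0.0022
70 [0.4734 0.0593 0.0219] racky 0.001
72 [0.4733 0.0582 0.0205] racky -0.0001
74 [0.4732 0.057  0.0211] racky -0.0014
76 [0.4731 0.0556 0.0228] racky -0.0027
78 [0.473  0.0545 0.0217] racky -0.0038
80 [0.4729 0.0534 0.0204] racky -0.005
168 [ 0.4681 -0.0034  0.0213] racky -0.062
170 [ 0.468  -0.0046  0.0229] racky -0.0631
172 [ 0.4679 -0.0061  0.0218] racky -0.0646
174 [ 0.4678 -0.0074  0.0221] racky -0.066
176 [ 0.4677 -0.0088  0.022 ] racky -0.0674
178 [ 0.4675 -0.0101  0.0226] racky -0.0687
180 [ 0.4674 -0.0115  0.0224] racky -0.0701
[[ 0.4088 -0.0556  0.1458]
 [ 0.4681 -0.0288  0.2288]
 [ 0.5268 -0.0186  0.2611]]
```

```bash
python3 -m inch '[[[-0.001,-0.001,0.03,0,0],[-0.001,-0.001,0.06,0,0],[-0.001,-0.001,0.085,0,0],[-0.001,-0.001,0.1,0,0],[-0.001,-0.001,0.11,0,0],[-0.001,-0.001,0.115,0,0],[-0.001,-0.001,0.118,0,0],[-0.001,-0.001,0.118,0,0]]]'; python3 go.py 0.4659 -0.0404 0.072 -4.6
```

```text
clock: 6.65
position: [0.4664, -0.0404, 0.2294]
tcp_rot: [3.133, -0.002, 1.491]
contact_force: [-0.2, 0.2, -1.8]
width: 0.0554
shift [-0.0001 -0.0006  0.0027] turn [ 0.51 -0.09  0.05] t 6.65 w 0.0554 F [-0.2  0.2 -1.8] q [-0.09 -0.11 -0.36  1.31  0.    1.56]
grasp at [ 0.4678 -0.0402  0.0747] yaw -4.55
```

```bash
python3 -m inch '[[[0,0,0.001,0,0],[0,0,0.002,0,0],[0,0,0.003,0,0],[0,0,0.003,0,0]]]'; python3 go.py 0.4659 -0.0404 0.072 -4.6
```

```text
clock: 7.15
position: [0.4665, -0.0404, 0.2269]
tcp_rot: [3.132, -0.002, 1.491]
contact_force: [-2.4, 0.6, 3.3]
width: 0.0554
shift [-0.0001 -0.0006  0.0002] turn [ 0.54 -0.1   0.05] t 7.15 w 0.0554 F [-2.4  0.6  3.3] q [-0.09 -0.11 -0.36  1.31  0.    1.56]
grasp at [ 0.468  -0.0402  0.0722] yaw -4.55
```

```bash
python3 -m inch '[[[0,0,0,0,0.75],[0,0,0,0,1],[0,0,0,0,1],[0,0,0,0,1],[0,0,-0.02,0,1],[0,0,-0.05,0,1],[0,0,-0.08,0,1],[0,0,-0.1,0,1],[0,0,-0.1,0,1]]]'; python3 go.py 0.6717 0.0350 0.17 5.2; python3 wl.py wrist6.png | grep top
```

```text
clock: 8.28
position: [0.4659, -0.0405, 0.3281]
tcp_rot: [3.13, -0.002, 1.491]
contact_force: [0.8, 0.3, 0.6]
width: 0.0852
shift [0.0916 0.1991 0.006 ] turn [ 0.69 -0.03 -9.75] t 8.28 w 0.0852 F [0.8 0.3 0.6] q [-0.09 -0.13 -0.19  1.5   0.    1.56]
grasp at [ 0.4677 -0.0404  0.1734] yaw -4.55
top [468.3 -40.2] [38.5 56.1] 85.2 7879 px 319 256 rgb [ 27.  69. 157.] z 0.0922
top [ 460.2 -112.6] [53.2 86.3] 85.6 14075 px 315 380 rgb [ 54.  89. 150.] z 0.0968
```

```bash
sed -i "s/^t=.*/t=np.array([x,y,z])-R.apply([0,0,robot.tcp_to_grasp])/" go.py; python3 go.py 0.6717 0.0350 0.17 5.2;  python3 -m inch '[[[0.02,0.03,0,-2,1],[0.04,0.08,0,-4,1],[0.06,0.13,0,-6,1],[0.08,0.17,0,-8,1],[0.09,0.195,0.004,-9.7,1],[0.0915,0.197,0.006,-9.7,1],[0.0915,0.197,0.006,-9.7,1],[0.0915,0.197,0.006,-9.7,1]]]'; python3 go.py 0.6717 0.0350 0.072 5.2; python3 wl.py wrist7.png | grep top
```

```text
shift [0.0913 0.1978 0.0043] turn [ 0.59 -0.04 -9.75] t 8.32 w 0.0852 F [-0.3  0.5 -0.6] q [-0.09 -0.13 -0.19  1.5   0.    1.56]
grasp at [ 0.4673 -0.0404  0.1722] yaw -4.55
clock: 9.32
position: [0.6686, 0.0347, 0.3233]
tcp_rot: [3.131, 0.0, 1.66]
contact_force: [0.6, -1.1, -0.3]
width: 0.0853
shift [0.     0.0005 0.0966] turn [ 0.59  0.01 -0.09] t 9.32 w 0.0853 F [ 0.6 -1.1 -0.3] q [0.05 0.36 0.34 1.54 0.   1.53]
grasp at [0.6702 0.0349 0.1686] yaw 5.11
top [671.9  35. ] [56.2 38.4] 5.1 8314 px 322 260 rgb [171. 166. 158.] z 0.0932
top [677.4 -34.8] [56.3 38.8] 1.9 6844 px 321 379 rgb [151.  18.  12.] z 0.0932
```

```bash
python3 -m inch '[[[0,0.001,0.03,0,1],[0,0.001,0.06,0,1],[0,0.001,0.083,0,1],[0,0.001,0.096,0,1],[0,0.001,0.096,0,1],[0,0.001,0.096,0,0],[0,0.001,0.096,0,0],[0,0.001,0.096,0,0],[0,0.001,0.096,0,0],[0,0.001,0.096,0,0]]]'; python3 go.py 0.6717 0.035 0.19 5.2; python3 -m inch '[[[0,0,-0.01,0,0],[0,0,-0.03,0,0],[0,0,-0.06,0,0],[0,0,-0.09,0,0],[0,0,-0.116,0,0],[0,0,-0.116,0,0]]]'; python3 go.py 0.4712 0.0254 0.19 -4.6
```

```text
clock: 10.62
position: [0.671, 0.0349, 0.2293]
tcp_rot: [3.129, 0.0, 1.66]
contact_force: [-0.2, -0.4, 6.1]
width: 0.0553
shift [ 0.      0.0002 -0.1154] turn [ 0.75  0.02 -0.09] t 10.62 w 0.0553 F [-0.2 -0.4  6.1] q [0.05 0.37 0.17 1.36 0.   1.53]
grasp at [0.673  0.035  0.0746] yaw 5.11
clock: 11.38
position: [0.6697, 0.0348, 0.3488]
tcp_rot: [3.123, 0.0, 1.66]
contact_force: [0.5, -0.3, -1.0]
width: 0.0552
shift [ 0.0084 -0.2014  0.0005] turn [ 1.04 -0.06  9.72] t 11.38 w 0.0552 F [ 0.5 -0.3 -1. ] q [0.05 0.36 0.39 1.58 0.   1.53]
grasp at [0.6725 0.035  0.1941] yaw 5.12
```

```bash
python3 -m inch '[[[0.001,-0.02,0,1,0],[0.003,-0.06,0,3,0],[0.005,-0.11,0,5,0],[0.006,-0.155,0,7,0],[0.008,-0.19,0,9,0],[0.008,-0.201,0,9.7,0],[0.008,-0.201,0,9.7,0],[0.008,-0.201,0,9.7,0]]]'; python3 go.py 0.4712 0.0254 0.0736 -4.6; python3 wl.py wrist8.png | grep lips
```

```text
clock: 12.38
position: [0.4696, 0.0249, 0.3448]
tcp_rot: [3.124, -0.003, 1.491]
contact_force: [-0.8, 0.1, -2.2]
width: 0.0552
shift [-1.000e-04 -3.300e-03  1.165e-01] turn [ 1.02 -0.15  0.04] t 12.38 w 0.0552 F [-0.8  0.1 -2.2] q [ 0.05 -0.13 -0.15  1.53  0.    1.7 ]
grasp at [0.4724 0.0251 0.1901] yaw -4.56
lips [475.8  84. ] [161.1  90.3] 85.4 9554 px 313 116 rgb [221. 218. 184.] z 0.0218
lips [662.1  97.3] [66.3 62.1] 1.0 2221 px 573 89 rgb [ 92. 103. 143.] z 0.0208
lips [667.6  31.5] [75.1 62.4] 1.0 2022 px 571 188 rgb [136. 135. 143.] z 0.0208
lips [669.1 -34.4] [75.8 62.8] 1.0 1510 px 561 265 rgb [134.  89.  98.] z 0.0209
lips [599.  -48.3] [24.6 85.2] 0.9 3051 px 490 297 rgb [225. 104.   1.] z 0.0237
lips [667.6 -23.2] [65.4 30.8] 37.1 654 px 579 265 rgb [13. 13. 15.] z 0.0227
lips [651.8 -89.8] [38.9 41.4] 0.9 674 px 544 335 rgb [147. 131.  81.] z 0.0209
lips [657.2 -89.2] [46.5 23.3] 40.9 484 px 564 341 rgb [10. 10. 12.] z 0.0226
```

View pics/wrist8.png

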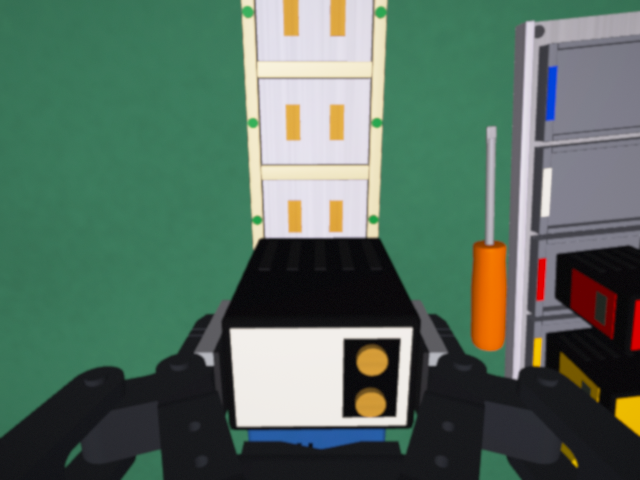

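```bash
python3 -m inch '[[[0,-0.003,0.03,0,0],[0,-0.003,0.06,0,0],[0,-0.003,0.085,0,0],[0,-0.003,0.1,0,0],[0,-0.003,0.108,0,0],[0,-0.003,0.113,0,0],[0,-0.003,0.115,0,0],[0,-0.003,0.116,0,0],[0,-0.003,0.116,0,0]]]'; python3 go.py 0.4712 0.0254 0.0736 -4.6
```

```text
clock: 13.55
position: [0.4688, 0.0253, 0.2291]
tcp_rot: [3.123, -0.003, 1.491]
contact_force: [-0.3, 0.1, -1.1]
width: 0.0551
shift [-0.0001 -0.0005  0.0008] turn [ 1.04 -0.15  0.03] t 13.55 w 0.0551 F [-0.3  0.1 -1.1] q [ 0.05 -0.11 -0.36  1.3   0.    1.7 ]
grasp at [0.4717 0.0255 0.0744] yaw -4.57
```

```bash
python3 -m inch '[[[0,0,0.001,0,0],[0,0,0.002,0,0],[0,0,0.002,0,0],[0,0,0.002,0,0]]]'
```

```text
clock: 14.05
position: [0.4689, 0.0253, 0.2283]
tcp_rot: [3.122, -0.003, 1.491]
contact_force: [-3.0, 0.3, 9.6]
width: 0.0553
```

Contact; release, retract and go over red (677.2, -34.9, 2.0°).

```bash
python3 -m inch '[[[0,0,0,0,0.75],[0,0,0,0,1],[0,0,0,0,1],[0,0,0,0,1],[0,0,-0.02,0,1],[0,0,-0.05,0,1],[0,0,-0.08,0,1],[0,0,-0.1,0,1],[0,0,-0.1,0,1]]]'; python3 go.py 0.6773 -0.0349 0.17 2; python3 wl.py wrist9.png | grep top
```

```text
clock: 15.18
position: [0.4673, 0.0252, 0.3295]
tcp_rot: [3.12, -0.003, 1.491]
contact_force: [-0.8, 0.7, 0.2]
width: 0.0854
shift [-0.0437  0.2106  0.0093] turn [ 1.25 -0.11 -6.57] t 15.18 w 0.0854 F [-0.8  0.7  0.2] q [ 0.05 -0.14 -0.19  1.5   0.    1.7 ]
grasp at [0.4706 0.0254 0.1749] yaw -4.56
top [472.1  25.7] [38.2 56.2] 85.6 7774 px 319 255 rgb [172. 167. 159.] z 0.0922
top [468.3 -40.2] [39.5 56.1] 84.6 6473 px 322 365 rgb [ 22.  57. 141.] z 0.0922
top [461.5 -88.2] [ 7.  86.7] 87.7 1867 px 320 437 rgb [25. 53. 91.] z 0.0886
```

```bash
python3 -m inch '[[[-0.005,0.02,0,-1,1],[-0.015,0.07,0,-2,1],[-0.025,0.12,0,-4,1],[-0.035,0.165,0.004,-5,1],[-0.043,0.2,0.008,-6.5,1],[-0.044,0.2105,0.009,-6.6,1],[-0.044,0.2105,0.009,-6.6,1],[-0.044,0.2105,0.009,-6.6,1]]]'; python3 go.py 0.6773 -0.0349 0.073 2; python3 wl.py wrist10.png | grep top
```

```text
clock: 16.23
position: [0.6728, -0.035, 0.3233]
tcp_rot: [3.122, -0.001, 1.606]
contact_force: [-0.9, 0.3, -1.1]
width: 0.0852
shift [-0.0002 -0.0004  0.0957] turn [ 1.12 -0.04  0.04] t 16.23 w 0.0852 F [-0.9  0.3 -1.1] q [-0.05  0.36  0.34  1.53  0.    1.48]
grasp at [ 0.6758 -0.0348  0.1687] yaw 2.04
top [677.5 -35. ] [56.3 38.5] 2.7 8308 px 320 261 rgb [168.  21.  14.] z 0.0932
top [ 674.3 -101. ] [56.1 39.4] 2.8 6934 px 310 373 rgb [163. 142.  12.] z 0.0932
```

```bash
python3 -m inch '[[[0,0,0.03,0,1],[0,0,0.06,0,1],[0,0,0.083,0,1],[0,0,0.096,0,1],[0,0,0.096,0,1],[0,0,0.096,0,0],[0,0,0.096,0,0],[0,0,0.096,0,0],[0,0,0.096,0,0],[0,0,0.096,0,0]]]'; python3 go.py 0.6773 -0.035 0.19 2; python3 -m inch '[[[0,0,-0.01,0,0],[0,0,-0.03,0,0],[0,0,-0.06,0,0],[0,0,-0.09,0,0],[0,0,-0.116,0,0],[0,0,-0.116,0,0]]]'; python3 go.py 0.4764 0.0912 0.19 -4.6
```

```text
clock: 17.52
position: [0.675, -0.0349, 0.2295]
tcp_rot: [3.119, -0.0, 1.606]
contact_force: [-1.2, -0.2, 6.2]
width: 0.0553
shift [-0.0002  0.0014 -0.1151] turn [ 1.29 -0.03  0.04] t 17.52 w 0.0553 F [-1.2 -0.2  6.2] q [-0.05  0.38  0.18  1.35  0.    1.48]
grasp at [ 0.6785 -0.0347  0.0749] yaw 2.04
clock: 18.27
position: [0.6726, -0.0351, 0.349]
tcp_rot: [3.114, -0.0, 1.606]
contact_force: [0.3, 0.1, -2.7]
width: 0.0552
shift [ 0.1332 -0.1959 -0.001 ] turn [ 1.58 -0.09  6.64] t 18.27 w 0.0552 F [ 0.3  0.1 -2.7] q [-0.05  0.36  0.39  1.57  0.    1.48]
grasp at [ 0.6768 -0.0349  0.1944] yaw 2.04
```

```bash
python3 -m inch '[[[0.01,-0.02,0,1,0],[0.04,-0.06,0,2,0],[0.07,-0.105,0,3,0],[0.1,-0.15,0,4.5,0],[0.125,-0.185,0,6,0],[0.133,-0.196,0,6.6,0],[0.133,-0.196,0,6.6,0],[0.133,-0.196,0,6.6,0]]]'; python3 go.py 0.4764 0.0912 0.0739 -4.6; python3 wl.py wrist11.png | grep -E 'lips.*85\.'
```

```text
clock: 19.27
position: [0.4728, 0.0905, 0.3433]
tcp_rot: [3.114, -0.003, 1.491]
contact_force: [-0.2, -0.0, -2.4]
width: 0.0556
shift [ 0.0002 -0.0038  0.1147] turn [ 1.57 -0.17  0.03] t 19.27 w 0.0556 F [-0.2 -0.  -2.4] q [ 0.19 -0.11 -0.14  1.52 -0.    1.84]
grasp at [0.477  0.0906 0.1887] yaw -4.56
lips [479.6 130.9] [127.9  90.4] 85.5 8021 px 311 134 rgb [234. 233. 206.] z 0.0218
```

View pics/wrist11.png

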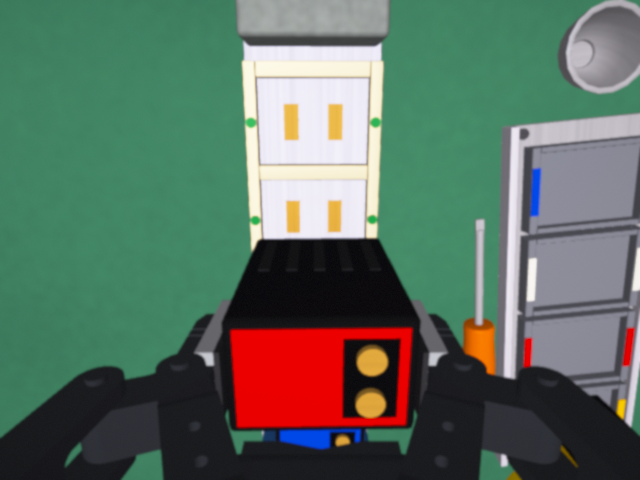

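```bash
python3 -m inch '[[[0,-0.003,0.03,0,0],[0,-0.004,0.06,0,0],[0,-0.004,0.085,0,0],[0,-0.004,0.1,0,0],[0,-0.004,0.108,0,0],[0,-0.004,0.112,0,0],[0,-0.004,0.114,0,0],[0,-0.004,0.114,0,0]]]';  python3 go.py 0.4764 0.0912 0.0739 -4.6; python3 -m inch '[[[0,0,0.001,0,0],[0,0,0.002,0,0],[0,0,0.002,0,0],[0,0,0.002,0,0]]]'
```

```text
clock: 20.32
position: [0.4721, 0.0908, 0.2297]
tcp_rot: [3.114, -0.003, 1.491]
contact_force: [0.5, 0.3, -2.2]
width: 0.0549
shift [ 0.0002 -0.0001  0.0012] turn [ 1.59 -0.18  0.02] t 20.32 w 0.0549 F [ 0.5  0.3 -2.2] q [ 0.19 -0.09 -0.34  1.29 -0.    1.84]
grasp at [0.4764 0.091  0.0751] yaw -4.58
clock: 20.82
position: [0.4723, 0.0909, 0.2286]
tcp_rot: [3.113, -0.004, 1.491]
contact_force: [-1.6, -0.5, 5.9]
width: 0.0555
```

```bash
python3 -m inch '[[[0,0,0,0,0.75],[0,0,0,0,1],[0,0,0,0,1],[0,0,0,0,1],[0,0,-0.02,0,1],[0,0,-0.05,0,1],[0,0,-0.08,0,1],[0,0,-0.1,0,1],[0,0,-0.1,0,1]]]'; python3 go.py 0.6743 -0.101 0.17 2.8; python3 wl.py wrist12.png | grep top
```

```text
clock: 21.95
position: [0.4697, 0.0908, 0.3298]
tcp_rot: [3.11, -0.004, 1.491]
contact_force: [0.1, 0.0, -0.8]
width: 0.0855
shift [-0.1755  0.2142  0.0112] turn [ 1.81 -0.13 -7.38] t 21.95 w 0.0855 F [ 0.1  0.  -0.8] q [ 0.19 -0.12 -0.17  1.49 -0.    1.84]
grasp at [0.4746 0.0911 0.1752] yaw -4.58
top [476.9  90.8] [38.4 56.1] 85.5 7726 px 319 256 rgb [164.  21.  15.] z 0.0922
top [472.   25.8] [39.1 56.3] 85.7 6465 px 320 365 rgb [161. 155. 147.] z 0.0922
top [469.5 -24. ] [ 8.2 55.9] 85.6 1388 px 323 437 rgb [15. 19. 36.] z 0.0893
```

Red is in place too. On to yellow.

```bash
python3 -m inch '[[[-0.02,0.02,0,-1,1],[-0.05,0.06,0,-2,1],[-0.085,0.105,0,-3,1],[-0.12,0.145,0,-5,1],[-0.15,0.18,0.005,-6,1],[-0.17,0.207,0.01,-7.4,1],[-0.1755,0.214,0.011,-7.4,1],[-0.1755,0.214,0.011,-7.4,1],[-0.1755,0.214,0.011,-7.4,1]]]'; python3 go.py 0.6743 -0.101 0.074 2.8; python3 wl.py wrist13.png | grep top
```

```text
clock: 23.12
position: [0.6685, -0.1004, 0.3233]
tcp_rot: [3.112, -0.0, 1.621]
contact_force: [-0.4, 0.5, -0.4]
width: 0.0853
shift [-0.0009 -0.0016  0.0947] turn [ 1.7  -0.    0.05] t 23.12 w 0.0853 F [-0.4  0.5 -0.4] q [-0.15  0.36  0.34  1.52  0.01  1.37]
grasp at [ 0.6731 -0.1001  0.1687] yaw 2.85
top [ 674.3 -101.2] [56.1 38.2] 2.2 8286 px 318 262 rgb [176. 156.  13.] z 0.0932
```

```bash
python3 -m inch '[[[-0.001,-0.001,0.03,0,1],[-0.001,-0.001,0.06,0,1],[-0.001,-0.001,0.083,0,1],[-0.001,-0.001,0.096,0,1],[-0.001,-0.001,0.096,0,1],[-0.001,-0.001,0.096,0,0],[-0.001,-0.001,0.096,0,0],[-0.001,-0.001,0.096,0,0],[-0.001,-0.001,0.096,0,0],[-0.001,-0.001,0.096,0,0]]]'; python3 go.py 0.6743 -0.101 0.19 2.8; python3 -m inch '[[[0,0,-0.01,0,0],[0,0,-0.03,0,0],[0,0,-0.06,0,0],[0,0,-0.09,0,0],[0,0,-0.118,0,0],[0,0,-0.118,0,0]]]'; python3 go.py 0.4817 0.157 0.19 -4.6
```

```text
clock: 24.42
position: [0.6707, -0.1013, 0.2296]
tcp_rot: [3.109, 0.001, 1.621]
contact_force: [-1.2, 1.2, 7.6]
width: 0.0554
shift [ 0.0002  0.0023 -0.115 ] turn [1.86 0.03 0.05] t 24.43 w 0.0554 F [-1.2  1.2  7.6] q [-0.15  0.38  0.18  1.34  0.01  1.37]
grasp at [ 0.6757 -0.1012  0.075 ] yaw 2.85
clock: 25.18
position: [0.6671, -0.1015, 0.3513]
tcp_rot: [3.104, 0.002, 1.621]
contact_force: [-0.8, 0.7, -2.9]
width: 0.0554
shift [ 0.2677 -0.1782 -0.0005] turn [ 2.17 -0.04  7.46] t 25.18 w 0.0554 F [-0.8  0.7 -2.9] q [-0.15  0.36  0.39  1.57  0.01  1.37]
grasp at [ 0.6729 -0.1015  0.1967] yaw 2.85
```

```bash
python3 -m inch '[[[0.02,-0.01,0,1,0],[0.06,-0.035,0,2,0],[0.105,-0.065,0,3,0],[0.15,-0.1,0,4,0],[0.195,-0.13,0,5,0],[0.235,-0.155,0,6,0],[0.26,-0.173,0,7,0],[0.268,-0.178,0,7.5,0],[0.268,-0.178,0,7.5,0],[0.268,-0.178,0,7.5,0]]]'; python3 go.py 0.4817 0.157 0.074 -4.6; python3 wl.py wrist14.png | grep -E 'lips.*(8[456]\.)'
```

```text
clock: 26.42
position: [0.4766, 0.1567, 0.3438]
tcp_rot: [3.104, -0.003, 1.489]
contact_force: [0.5, 0.2, -1.9]
width: 0.0554
shift [-0.     -0.0051  0.1151] turn [ 2.15 -0.17 -0.08] t 26.43 w 0.0554 F [ 0.5  0.2 -1.9] q [ 0.32 -0.06 -0.09  1.5  -0.01  1.97]
grasp at [0.4824 0.1566 0.1892] yaw -4.68
lips [673.2 184.4] [42.3 28.6] 76.4 982 px 591 156 rgb [143. 139. 145.] z 0.0221
lips [482.1 163.6] [63.  90.1] 85.8 3426 px 308 188 rgb [240. 240. 215.] z 0.0218
```

View pics/wrist14.png

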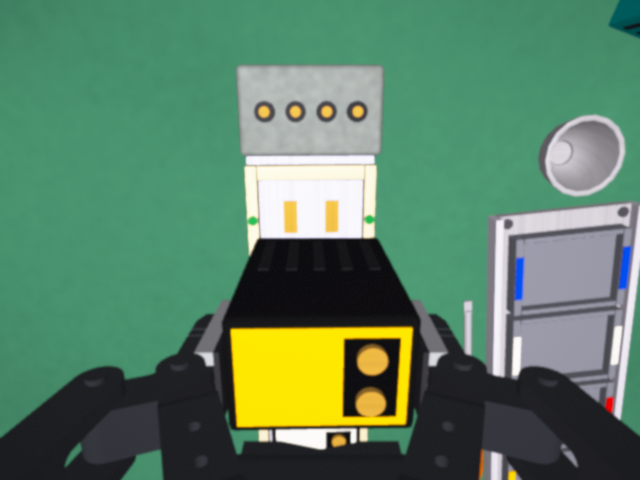

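Yellow is held squarely (≈320,375) over the last bay; lower it.

```bash
python3 -m inch '[[[0,-0.004,0.03,0,0],[0,-0.005,0.06,0,0],[0,-0.005,0.085,0,0],[0,-0.005,0.1,0,0],[0,-0.005,0.108,0,0],[0,-0.005,0.112,0,0],[0,-0.005,0.114,0,0],[0,-0.005,0.114,0,0]]]';  python3 go.py 0.4817 0.157 0.074 -4.6; python3 -m inch '[[[0,0,0.001,0,0],[0,0,0.002,0,0],[0,0,0.002,0,0],[0,0,0.002,0,0]]]'
```

```text
clock: 27.48
position: [0.4761, 0.157, 0.2302]
tcp_rot: [3.103, -0.003, 1.489]
contact_force: [-0.7, -0.3, -2.7]
width: 0.0552
shift [-0.0001 -0.0004  0.0016] turn [ 2.18 -0.18 -0.1 ] t 27.48 w 0.0552 F [-0.7 -0.3 -2.7] q [ 0.32 -0.05 -0.3   1.28 -0.01  1.97]
grasp at [0.482  0.157  0.0756] yaw -4.69
clock: 27.98
position: [0.4762, 0.1571, 0.2287]
tcp_rot: [3.103, -0.004, 1.489]
contact_force: [-1.1, 0.1, 3.9]
width: 0.0554
```

Contact; release, retract and back off for a final check.

```bash
python3 -m inch '[[[0,0,0,0,0.75],[0,0,0,0,1],[0,0,0,0,1],[0,0,0,0,1],[0,0,-0.02,0,1],[0,0,-0.05,0,1],[0,0,-0.08,0,1],[0,0,-0.12,0,1],[0,0,-0.16,0,1],[0,0,-0.16,0,1]]]'; python3 wl.py wrist15.png | grep top; python3 - <<'E'
from fit import *
s=snap('scene','scene3.png');P=cloud(s);z=P[...,2]
cv2.imwrite('pics/final.png',cv2.resize(s['frame'][80:330,200:480,::-1],(672,600),interpolation=cv2.INTER_CUBIC))
E
```

```text
clock: 29.22
position: [0.4703, 0.1571, 0.3918]
tcp_rot: [3.098, -0.006, 1.489]
contact_force: [0.4, 0.2, -0.3]
width: 0.0851
top [482.5 157.2] [38.2 56.1] 85.1 4851 px 319 226 rgb [189. 168.  20.] z 0.0923
top [476.9  90.8] [38.6 56.1] 85.5 4194 px 319 317 rgb [168.  23.  16.] z 0.0922
top [472.   25.8] [39.2 56. ] 85.4 3676 px 319 396 rgb [168. 162. 154.] z 0.0922
```

View pics/final.png

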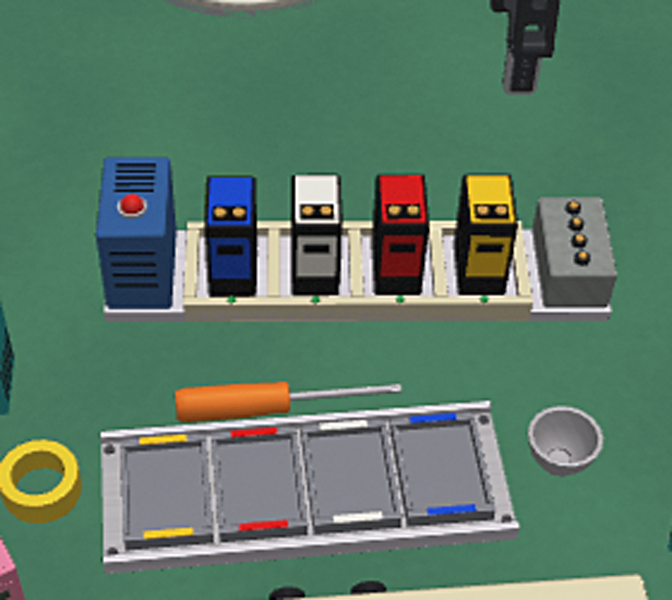

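All four stand in their bays: blue (232,235), white (317,235), red (400,235) and yellow (488,235), counted from the power head. The gripper is clear, so I'm handing in.

```bash
python3 -c "
from bench import robot
print(robot.close_job())"
```

```text
the job is handed in; nothing more can be done
None
```

All four modules are in the burn-in rack and let go: blue, white, red, then yellow, counted from the power head. That matches their carrier order from the left as seen from the robot. The last move ended at about 29 s of the 102 s allowed, and the job is handed in.

- **Position:** the wrist camera put each module within about 3 mm of its bay centre. Blue measured 73 mm from the power head. Blue was out of view in the last wrist shot, so its figures come from its own release and the next one; the final scene picture shows it standing in its bay.
- **Seating:** all four tops are at about 92 mm, so they are down on the bay floor and upright. They are square to the rack within about 1°.
- **Grip:** after the last release the gripper was open and about 160 mm up, with no contact force beyond noise.
- **Disagreements:** the side camera read about 5 mm lower in y than the scene camera at the start, so I used the wrist camera's values. The tool also tilted slowly to about 2.5° over the job; I allowed for that in the moves, and it did not show in the placements.

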